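# Thread a birch peg into the clamped peg board until snug

## Task

Take the loose birch peg out of its pine block and lower its two lugs through the slots of the brass bush in the clamped peg board. Turn it gently clockwise, seen from above, until you feel it bite on the cork washer, then about 30 degrees more and no further, and let go of it so that it stays drawn down snug. Do not strain the thread, and leave the mug, the deodorant and the pumice stone alone.

Things in the scene. Friction and masses are not known exactly. Their poses are not given: they have to be found in the camera images.
- peg: the loose birch peg, 70 g, 77 mm tall, standing in the block. Origin: centre of the underside of its round flange (54 mm across, 6 mm thick); z up. Above the flange a flat paddle to grip: 44 mm long along x, 16 mm thick along y, from 6 to 50 mm above the origin. A half turn about z changes nothing.
- peg_lugs (a point): on the peg, 22 mm below its origin, midway between its two lugs: round bars 6 mm thick that stick out along the peg's +x and -x, 38 mm over both, from a round stub 20 mm across which ends in a tapered foot 27 mm below the flange.
- pegboard: pine board, fixed, 130 mm along x, about 316 mm along y, 36 mm thick, lying clamped on the bench. Origin: centre of its underside; z up. The brass bush is in its middle; two round pegs 50 mm tall stand on it 115 mm from the bush along +y and -y, with low steel clamps beyond.
- bush (a point): centre of the bush's mouth at the board's top face, 36 mm above the bench; axes as the board's. Bore 22 mm across with two slots, 8.4 mm wide and 41 mm over both, along the board's +x and -x: the peg goes in with its x along the board's x. Its flange then rests on a sprung cork washer, 42 to 56 mm across, that stands about 3 to 6 mm proud of the bush, each time different.
- thread (a point): on the bush's axis, 14 mm below its mouth: a coarse thread, clockwise from above, with a stop at about 150 degrees. The lugs meet it (the bite) 20 to 100 degrees after entry, depending on the washer. Before, the peg turns freely at one height; after, it sinks 2.5 mm per radian, held down by a force that rises from zero to about 8 N at 30 degrees past; a hand that does not sink with it is pulled down. Friction holds it when let go.
- block: pine parking block, fixed, 90 x 90 x 36 mm; origin: centre of its underside. A through hole 42 mm across in its middle holds the peg, whose flange rests on its top.
- mug: beige ceramic mug, 76 mm across, 88 mm tall, on the low shelf plank beyond the board (bystander); origin at its underside.
- deodorant: closed deodorant stick, 30 x 56 x 95 mm, on the shelf plank (bystander); origin at its underside.
- pumice: grey pumice stone, 55 x 85 x 35 mm, on the shelf plank (bystander); origin at its underside.
There are look-alikes about, which are no part of the job. Of the things like the peg, leave any that is orange or pink; of the rest the larger one is meant.

How it is judged:
On the way, in this order (a step that is already met when the one before it is completed fails the run):
1. the peg's lugs are through the slots and the flange is on the washer (horizontal distance between peg and bush below 0.003 m and z of peg in the frame of bush below 0.0085 m and angle between peg's own z axis and vertical below 0.07 rad), for 0.1 s.
2. the peg has been turned until the thread draws it down on the washer (all of step 1 and angle between the x axis of peg and the x axis of pegboard, either way round above 0.45 rad and contact force between peg and pegboard above 3 N), for 0.2 s.
At the end, for the whole second after the job is handed in: The peg stands upright (within 4 degrees) in the bush, within 3 mm of its axis, flange on the washer, turned at least 26 degrees from entry, released and at rest, with the thread holding it down by 4.5 to 11.5 N (about 18 to 42 degrees past the bite) (all of step 1 and angle between the x axis of peg and the x axis of pegboard, either way round above 0.45 rad and contact force between peg and pegboard between 4.5 and 11.5 N and linear speed of peg below 0.01 m/s and angular speed of peg below 0.05 rad/s); the robot touches nothing.
It fails at once if the peg presses on the board or its thread with more than 20 N (forced in or overtightened) (contact force between peg and pegboard above 20 N).
It fails at once if a bystander is moved by more than 20 mm (distance of any of mug, deodorant, pumice from where it was at the start of the episode above 0.02 m).
It also fails if it takes over 69 s, if anything falls off the work surface, if the arm or the gripper's body presses on something with over 40 N, if the wrist force passes 120 N, or if a joint passes its speed limit or range.

## Robot

A 7-joint arm with a two-finger parallel gripper is mounted at the origin on the work surface. World frame = base frame: x ahead of the robot, y to its left, z up, the work surface at z = 0. Lengths are in m, angles in rad, forces in N, time in s.
With the tool pointing down it reaches from about 0.425 to 0.825 m from the base axis. Payload 3.6 kg.
Tool frame: the origin (TCP) lies midway between the tips of the shut fingers; the grasp point (between the pads) lies 19 mm behind it (bot.grip_point_offset is the distance from the TCP to the grasp point, in m); z points along the fingers, y is the direction in which the jaws open and shut (so a half turn about z gives the same grasp; the last joint's range is limited). The gripper opens to 93 mm and grips with 3 to 60 N. Pads are 15 mm wide; open, the fingers measure 128 mm over their backs; the gripper's body (75 mm by 188 mm) begins 65 mm behind the grasp point.
Start: joints at [1.232, 0.615, -0.013, 1.423, 0.008, 1.103, -0.04], TCP at [0.199, -0.619, 0.219] pointing down, gripper open.
Joint ranges: [-3.12, 3.12], [-0.3, 2.06], [-1.34, 1.32], [0.26, 2.42], [-1.36, 4.5], [0.01, 1.98], [-2.84, 2.84]. Speed limits (rad/s): [2.79, 2.79, 3.14, 3.14, 3.14, 3.14, 3.14].

## Interface

Orientations are given as a rotation vector (axis times angle).
In Python, from plant import bot gives the robot as it stands.
- The arm moves only by the shell command python3 -m handwheel 'ROWS' [OPENING] [FORCE]. ROWS is JSON, a list that holds one entry, the list of rows, each a list of 6 numbers: the shift along the tool's x, y, z in m, then the turn, a rotation vector about the tool's x, y, z in rad. In form: [[[x, y, z, wx, wy, wz], ...]]. A call has 1 to 20 rows; each row shifts and turns the commanded pose from where the row before left it, along the tool's axes as they then stand; what a row does not reach is not made up. A row lasts 1/10 s, in which the tool goes at most 50 mm and 8.59 degrees, less where a joint would pass 70% of its speed; a pose out of reach is approached as far as the arm can. A call with a gripper value outside its range is refused whole. OPENING is the opening, from -1 (shut) to 1 (fully open), set as the call begins (- or left out, the last holds). The fingers move at their own pace and stop on an object; FORCE is the grip in N (left out, the last holds). Time passes only in rows, so rows that do not move let the fingers close. It gives the time, the measured TCP pose, the force and the opening at its end, in the units of the state.
- bot.sense(): the state, without advancing time (a new reading comes with each control period).
- bot.get_image(name): name is "scene" or "top" or "wrist"; returns the picture (400x640x3 uint8, red, green, blue); there is no depth.
- bot.get_calibration(name): a dict with "K" (3x3 intrinsics, pixels), "position" and "attitude" of the camera in the world; the wrist camera has in their place "T_tool_cam" (4x4, takes a point from camera to tool coordinates, whose origin is the TCP and whose axes are the flange's). Camera axes: x right, y up, looking along -z (the intrinsics and any distortion apply to the point x, -y, -z); pixel columns grow to the right and rows downward; lengths in m; the calibration is good to about 2 mm. The wrist camera is an equidistant fisheye: a pixel r from the principal point sees the ray r / f radians off the axis. A picture is of the moment at which its call begins: read the wrist's pose just before it. get_calibration takes no time and is no camera call.
- bot.finish_job(): hands the job in, once; it reports no verdict.
The state is a dict: "clock": time; "joint_positions": joint angles; "dq": joint speeds; "joint_efforts": joint torques, N m; "tool_pos": TCP position; "orientation": TCP orientation; "wrist_force": force on the tool from outside, world axes, zero at the start; "moment": the same for the moment, N m; "grip_width": finger opening in m.
Only numpy, scipy, OpenCV 4.12 (cv2) and the standard library are available. Lean on these libraries where they do the work, as an engineer would, in place of code of your own. Each camera call takes 0.05 s, during which the arm holds its last target.

## Working session

There is one attempt and no reset: what is moved stays moved. The work goes in short steps, Python scripts to look and compute and a shell command to move; the robot and the scene stay as the last step left them, time stands still between calls to the robot, and variables do not carry over. Pictures are saved under pics/ and viewed, and the job is handed in when it is done.

```bash
ls; mkdir -p pics
python3 - <<'E'
from plant import bot
import cv2,numpy as np
s=bot.sense()
for k in s: print(k,np.round(s[k],4))
for n in ("scene","top","wrist"):
    cv2.imwrite(f"pics/{n}0.png",bot.get_image(n)[:,:,::-1]); print(n,bot.get_calibration(n))
print(bot.grip_point_offset)
E
```

```text
pics
clock 0.0
joint_positions [ 1.2325  0.6159 -0.0126  1.4249  0.0081  1.1034 -0.0404]
dq [-0.0007  0.001   0.0001 -0.0002 -0.001   0.0016 -0.0002]
joint_efforts [-0.00000e+00 -4.58935e+01  2.08800e-01 -1.65741e+01 -6.11000e-02
  2.05000e-02  2.00000e-04]
tool_pos [ 0.1992 -0.6179  0.2175]
orientation [-3.1011e+00 -4.8740e-01  6.0000e-04]
wrist_force [-0.9116 -0.1239  0.2421]
moment [-0.012  -0.0422 -0.0338]
grip_width 0.0928
scene {'K': array([[366.43962234,   0.        , 322.99932215],
       [  0.        , 366.43962234, 198.66226468],
       [  0.        ,   0.        ,   1.        ]]), 'position': array([0.79291495, 0.48005117, 0.53114062]), 'attitude': array([0.24808869, 0.96841038, 2.47922029])}
top {'K': array([[454.50095016,   0.        , 313.20281837],
       [  0.        , 454.50095016, 193.22149167],
       [  0.        ,   0.        ,   1.        ]]), 'position': array([0.49628756, 0.09949719, 1.00540308]), 'attitude': array([ 0.07570373, -0.08534761, -1.54309431])}
wrist {'K': array([[309.70691629,   0.        , 316.9190228 ],
       [  0.        , 309.70691629, 198.15150321],
       [  0.        ,   0.        ,   1.        ]]), 'T_tool_cam': array([[-8.80902974e-04,  9.61291375e-01,  2.75532422e-01,
         7.65854421e-02],
       [ 9.99999557e-01,  7.55742804e-04,  5.60418784e-04,
        -4.39208729e-04],
       [ 3.30494099e-04,  2.75532794e-01, -9.61291616e-01,
        -1.66210574e-01],
       [ 0.00000000e+00,  0.00000000e+00,  0.00000000e+00,
         1.00000000e+00]])}
0.0188
```

View pics/scene0.png

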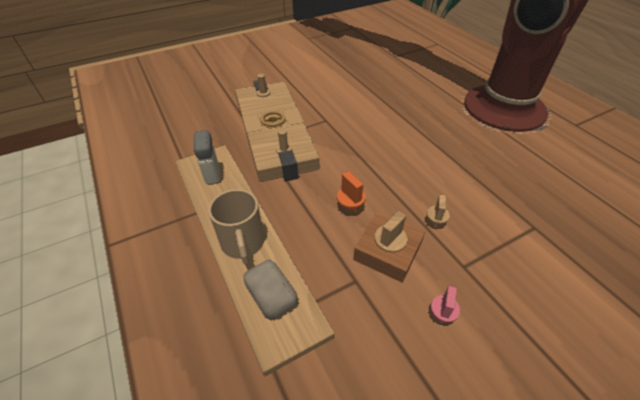

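View pics/top0.png

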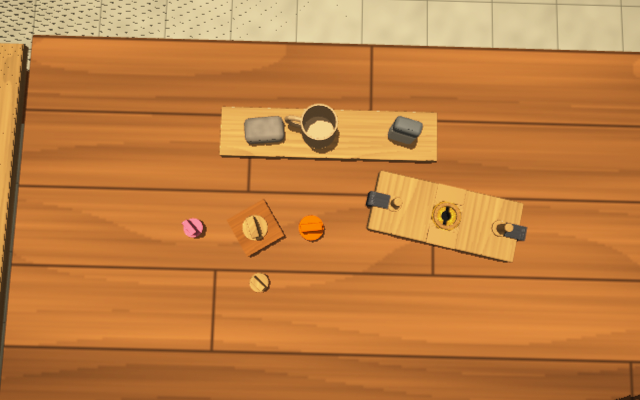

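View pics/wrist0.png

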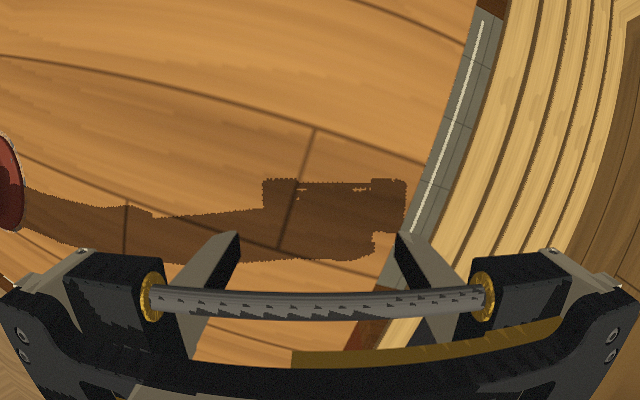

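The top view shows the birch peg in its block near (256,228) and the bush near (446,215). The shelf is above them, and the small birch, orange and pink pegs are look-alikes. Next I'll zoom in and project.

```bash
cat > h.py <<'E'
import numpy as np,cv2
from scipy.spatial.transform import Rotation as R
from plant import bot
def ray(cal,px,state=None):
    K=cal["K"];u,v=px
    a,b=(u-K[0,2])/K[0,0],(v-K[1,2])/K[1,1]
    if "T_tool_cam" in cal:
        th=np.hypot(a,b); f=np.sin(th)/th if th>1e-9 else 1
        d=np.array([a*f,-b*f,-np.cos(th)]); T=cal["T_tool_cam"]
        Rt=R.from_rotvec(state["orientation"]).as_matrix()
        return np.array(state["tool_pos"])+Rt@T[:3,3], Rt@T[:3,:3]@d
    d=np.array([a,-b,-1.0])
    return np.array(cal["position"]),R.from_rotvec(cal["attitude"]).as_matrix()@d
def onz(cal,px,z,state=None):
    o,d=ray(cal,px,state); return o+d*(z-o[2])/d[2]
E
python3 - <<'E'
from h import *
c=bot.get_calibration("top"); im=cv2.imread("pics/top0.png")
for n,px,z in [("pegtop",(256,228),.08),("flange",(255,228),.042),("bush",(446,215),.036),("pink",(193,228),.03),("small",(260,283),.03),("orange",(312,228),.04)]: print(n,onz(c,px,z).round(4))
for n,corners in [("board",[(380,171),(524,204),(515,263),(367,229)]),("block",[(265,199),(286,237),(250,256),(229,218)])]:
    P=np.array([onz(c,p,.036)[:2] for p in corners]); print(n,P.round(3).tolist(),P.mean(0).round(4),[np.degrees(np.arctan2(*(P[(i+1)%4]-P[i])[::-1])).round(1) for i in range(4)],[np.linalg.norm(P[(i+1)%4]-P[i]).round(3) for i in range(4)])
a=cv2.resize(im[180:300,170:350],None,fx=4.4,fy=4.4,interpolation=cv2.INTER_CUBIC);cv2.imwrite("pics/topa.png",a)
a=cv2.resize(im[160:270,355:535],None,fx=4.4,fy=4.4,interpolation=cv2.INTER_CUBIC);cv2.imwrite("pics/topb.png",a)
E
```

```text
pegtop [0.5179 0.2092 0.08  ]
flange [0.5187 0.2158 0.042 ]
bush [ 0.5572 -0.1903  0.036 ]
pink [0.5156 0.3496 0.03  ]
small [0.4035 0.2022 0.03  ]
orange [0.5219 0.0955 0.04  ]
board [[0.648, -0.048], [0.585, -0.358], [0.459, -0.336], [0.523, -0.022]] [ 0.554 -0.191] [np.float64(-101.5), np.float64(170.1), np.float64(78.6), np.float64(-11.9)] [np.float64(0.316), np.float64(0.128), np.float64(0.321), np.float64(0.128)]
block [[0.581, 0.198], [0.502, 0.15], [0.46, 0.225], [0.539, 0.273]] [0.5203 0.2113] [np.float64(-149.2), np.float64(119.3), np.float64(31.2), np.float64(-60.4)] [np.float64(0.093), np.float64(0.086), np.float64(0.092), np.float64(0.086)]
```

View pics/topa.png

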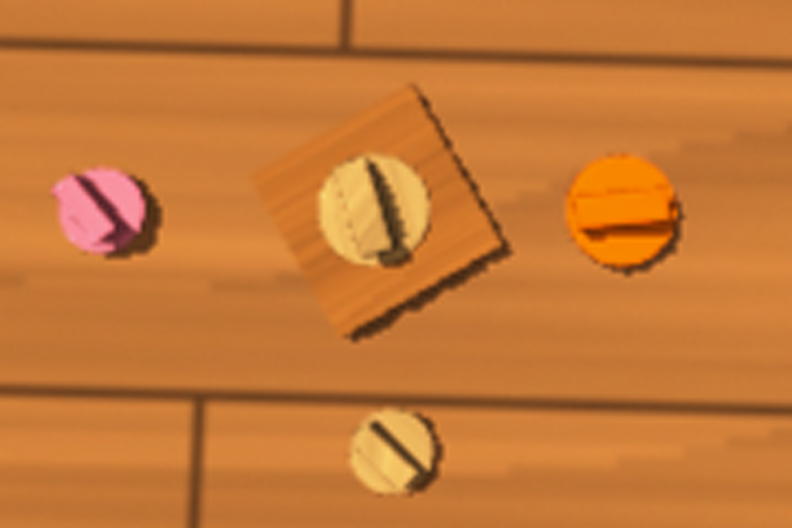

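View pics/topb.png

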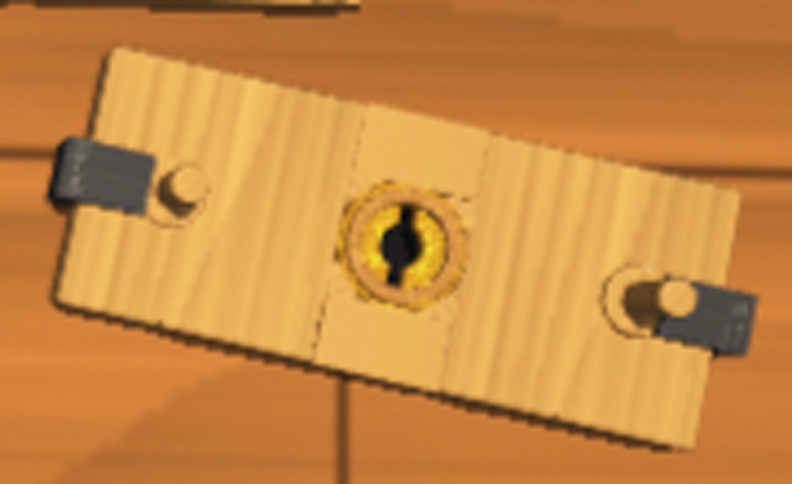

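```bash
cat >> h.py <<'E'
def plan(pos,yawdeg=None):
    s=bot.sense(); Rt=R.from_rotvec(s["orientation"]); d=np.array(pos)-s["tool_pos"]
    x=Rt.as_matrix()[:,0]; yaw=np.degrees(np.arctan2(x[1],x[0]))
    print("tool delta mm",(Rt.inv().apply(d)*1000).round(2),"yaw",yaw.round(2),"pos",np.round(s["tool_pos"],4),"z",Rt.as_matrix()[:,2].round(4),"j7",np.round(s["joint_positions"][6],3),"clock",s["clock"])
    if yawdeg is not None:
        w=R.from_euler('z',yawdeg,degrees=True)*R.from_rotvec([np.pi,0,0])
        print("rot tool",((Rt.inv()*w).as_rotvec()).round(4))
    return s
E
python3 -c "
from h import *
plan([.557,-.19,.2],168.5)"
```

```text
tool delta mm [ 471.86 -297.63   18.31] yaw 17.87 pos [ 0.1992 -0.6181  0.2177] z [-6.0e-04  1.9e-03 -1.0e+00] j7 -0.04 clock 0.15
rot tool [-7.000e-04 -2.600e-03 -2.629e+00]
```

```bash
python3 -m handwheel '[[[0.0337,-0.0213,0.0013,0,0,0],[0.0337,-0.0213,0.0013,0,0,0],[0.0337,-0.0213,0.0013,0,0,0],[0.0337,-0.0213,0.0013,0,0,0],[0.0337,-0.0213,0.0013,0,0,0],[0.0337,-0.0213,0.0013,0,0,0],[0.0337,-0.0213,0.0013,0,0,0],[0.0337,-0.0213,0.0013,0,0,0],[0.0337,-0.0213,0.0013,0,0,0],[0.0337,-0.0213,0.0013,0,0,0],[0.0337,-0.0213,0.0013,0,0,0],[0.0337,-0.0213,0.0013,0,0,0],[0.0337,-0.0213,0.0013,0,0,0],[0.0337,-0.0213,0.0013,0,0,0]]]'
python3 -m handwheel '[[[0,0,0,0,0,-0.1314],[0,0,0,0,0,-0.1314],[0,0,0,0,0,-0.1314],[0,0,0,0,0,-0.1314],[0,0,0,0,0,-0.1314],[0,0,0,0,0,-0.1314],[0,0,0,0,0,-0.1314],[0,0,0,0,0,-0.1314],[0,0,0,0,0,-0.1314],[0,0,0,0,0,-0.1314],[0,0,0,0,0,-0.1314],[0,0,0,0,0,-0.1314],[0,0,0,0,0,-0.1314],[0,0,0,0,0,-0.1314],[0,0,0,0,0,-0.1314],[0,0,0,0,0,-0.1314],[0,0,0,0,0,-0.1314],[0,0,0,0,0,-0.1314],[0,0,0,0,0,-0.1314],[0,0,0,0,0,-0.1314]]]'
python3 -m handwheel '[[[0,0,0,0,0,0],[0,0,0,0,0,0]]]'
python3 - <<'E'
from h import *
s=plan([.557,-.19,.2],168.5)
np.savez("s1.npz",**s)
cv2.imwrite("pics/wrist1.png",bot.get_image("wrist")[:,:,::-1])
E
```

```text
clock: 1.55
tool_pos: [0.5576, -0.1887, 0.2002]
orientation: [-3.103, -0.488, 0.001]
wrist_force: [0.9, -0.1, -0.4]
grip_width: 0.0927
clock: 3.55
tool_pos: [0.5566, -0.1903, 0.2001]
orientation: [-0.309, -3.126, 0.0]
wrist_force: [0.5, 1.0, -0.4]
grip_width: 0.0928
clock: 3.75
tool_pos: [0.5567, -0.1902, 0.2002]
orientation: [-0.321, -3.125, -0.0]
wrist_force: [0.4, -0.2, -0.3]
grip_width: 0.0929
tool delta mm [-0.21  0.29  0.15] yaw 168.26 pos [ 0.5567 -0.1902  0.2002] z [-6.e-04  4.e-04 -1.e+00] j7 1.212 clock 3.75
rot tool [ 0.0002 -0.0006 -0.0042]
```

View pics/wrist1.png

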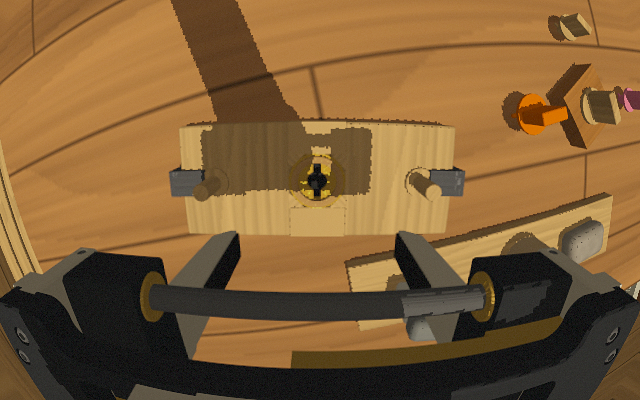

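Run:
```python
from h import *
print(bot.sense()["joint_positions"].round(3) if hasattr(bot.sense()["joint_positions"],'round') else bot.sense()["joint_positions"])
im=cv2.imread("pics/wrist1.png")
cv2.imwrite("pics/w1z.png",cv2.resize(im[110:250,160:480],None,fx=2.5,fy=2.5,interpolation=cv2.INTER_CUBIC))
cv2.imwrite("pics/w1zz.png",cv2.resize(im[150:215,277:357],None,fx=9,fy=9,interpolation=cv2.INTER_CUBIC))
```

```text
[ 0.746  0.639 -0.766  1.619  0.487  1.083  1.213]
```

View pics/w1z.png

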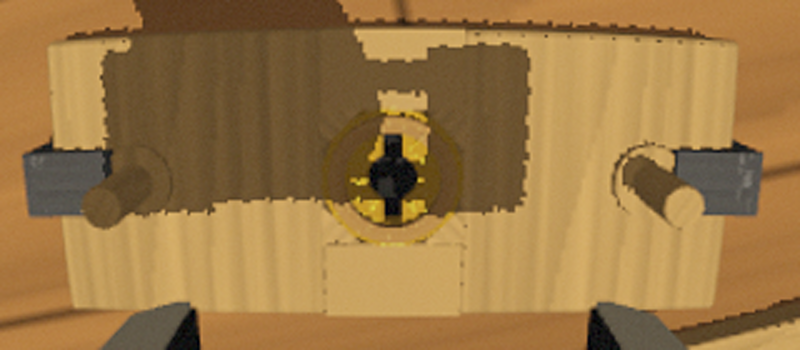

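View pics/w1zz.png

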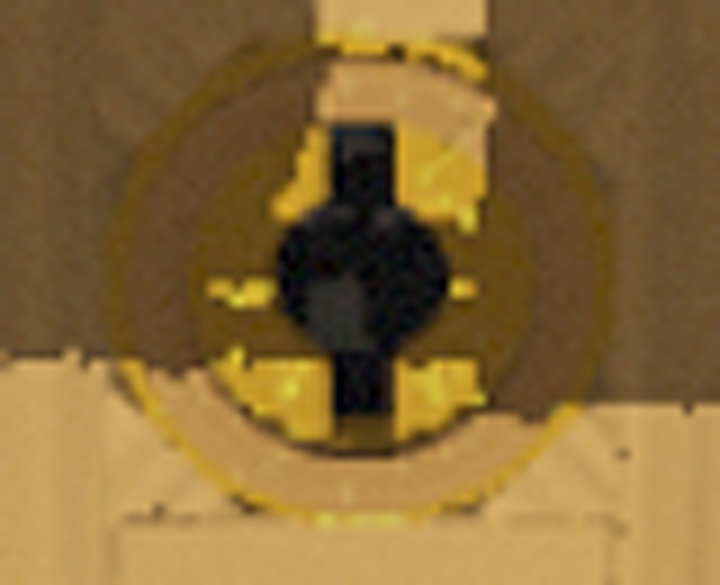

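Run:
```python
from h import *
c=bot.get_calibration("wrist"); s=dict(np.load("s1.npz"))
f=lambda x,y:((x+.5)/9-.5+277,(y+.5)/9-.5+150)
g=lambda x,y:((x+.5)/2.5-.5+160,(y+.5)/2.5-.5+110)
def P(n,px,z=.036): p=onz(c,px,z,s); print(n,np.round(px,1),p.round(4)); return p[:2]
ctr=P("hole",f(362,275))
l=P("L",f(276,275));r=P("R",f(449,275));t=P("slot top",f(364,122));b=P("slot bot",f(363,415));
print(np.linalg.norm(l-r),(l+r)/2,np.linalg.norm(t-b),(t+b)/2)
print("slot dir",np.degrees(np.arctan2(*(b-t)[::-1])))
wl=P("flange outer L",f(112,280));wr=P("R",f(608,280));wt=P("T",f(362,42));wb=P("B",f(362,518))
print(np.linalg.norm(wl-wr),(wl+wr)/2,np.linalg.norm(wt-wb),(wt+wb)/2)
B=[P("c",g(*q)) for q in [(49,44),(738,40),(713,306),(74,306)]]
B=np.array(B); print(B.mean(0),[np.linalg.norm(B[i]-B[i-1]).round(4) for i in range(4)],[np.degrees(np.arctan2(*(B[i]-B[i-1])[::-1])).round(2) for i in range(4)])
```

```text
hole [316.8 180.1] [ 0.5539 -0.1894  0.036 ]
L [307.2 180.1] [ 0.5518 -0.1996  0.036 ]
R [326.4 180.1] [ 0.5561 -0.179   0.036 ]
slot top [317.  163.1] [ 0.5356 -0.1853  0.036 ]
slot bot [316.9 195.7] [ 0.5712 -0.1929  0.036 ]
0.021000250707166265 [ 0.55394157 -0.18932553] 0.036441138115001215 [ 0.55338742 -0.18908657]
slot dir -11.98061131029774
flange outer L [289.  180.7] [ 0.5483 -0.2193  0.036 ]
R [344.1 180.7] [ 0.5606 -0.1602  0.036 ]
T [316.8 154.2] [ 0.526  -0.1836  0.036 ]
B [316.8 207.1] [ 0.5842 -0.1957  0.036 ]
0.06037306576588449 [ 0.55444352 -0.1897434 ] 0.05941293386872741 [ 0.55510103 -0.18962998]
c [179.3 127.3] [ 0.4606 -0.3288  0.036 ]
c [454.9 125.7] [ 0.5225 -0.0232  0.036 ]
c [444.9 232.1] [ 0.6482 -0.0491  0.036 ]
c [189.3 232.1] [ 0.5844 -0.3549  0.036 ]
[ 0.55393347 -0.18900499] [np.float64(0.1264), np.float64(0.3118), np.float64(0.1283), np.float64(0.3124)] [np.float64(168.1), np.float64(78.55), np.float64(-11.62), np.float64(-101.79)]
```

```bash
python3 -c "
from h import *
plan([.519,.212,.2],194)"
```

```text
tool delta mm [1.1861e+02 3.8612e+02 3.6000e-01] yaw 168.29 pos [ 0.5568 -0.1902  0.2003] z [-4.e-04  1.e-04 -1.e+00] j7 1.213 clock 3.8
rot tool [ 1.000e-04 -4.000e-04 -4.486e-01]
```

```bash
python3 -m handwheel '[[[0.01,0.0322,0,0,0,0],[0.01,0.0322,0,0,0,0],[0.01,0.0322,0,0,0,0],[0.01,0.0322,0,0,0,0],[0.01,0.0322,0,0,0,0],[0.01,0.0322,0,0,0,0],[0.01,0.0322,0,0,0,0],[0.01,0.0322,0,0,0,0],[0.01,0.0322,0,0,0,0],[0.01,0.0322,0,0,0,0],[0.01,0.0322,0,0,0,0],[0.0086,0.032,0,0,0,0],[0,0,0,0,0,-0.112],[0,0,0,0,0,-0.112],[0,0,0,0,0,-0.112],[0,0,0,0,0,-0.112],[0,0,0,0,0,0],[0,0,0,0,0,0],[0,0,0,0,0,0]]]'
python3 - <<'E'
from h import *
s=plan([.519,.212,.2],194)
print(np.round(s["joint_positions"],3))
np.savez("s2.npz",**s)
im=bot.get_image("wrist")[:,:,::-1]
cv2.imwrite("pics/wrist2.png",im)
cv2.imwrite("pics/w2z.png",cv2.resize(im[110:250,237:397],None,fx=5,fy=5,interpolation=cv2.INTER_CUBIC)[:600])
E
```

```text
clock: 5.7
tool_pos: [0.5182, 0.2121, 0.2006]
orientation: [-0.382, 3.118, -0.0]
wrist_force: [0.0, 0.1, -0.5]
grip_width: 0.0928
tool delta mm [-0.78 -0.29  0.59] yaw -166.01 pos [0.5182 0.2121 0.2006] z [ 3.e-04 -1.e-04 -1.e+00] j7 0.871 clock 5.7
rot tool [-0.0002  0.0002 -0.0003]
[ 0.106  0.629 -0.877  1.698  0.541  1.075  0.871]
```

View pics/wrist2.png

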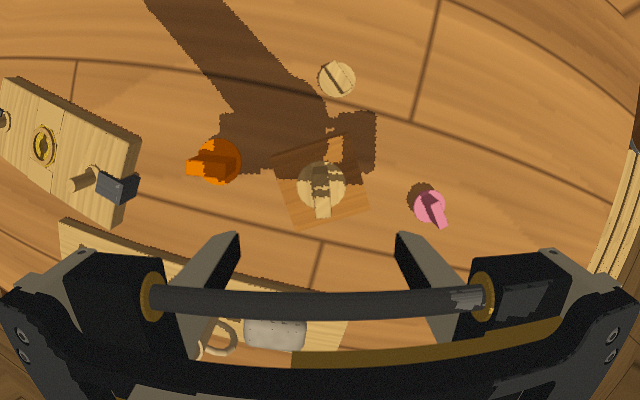

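View pics/w2z.png

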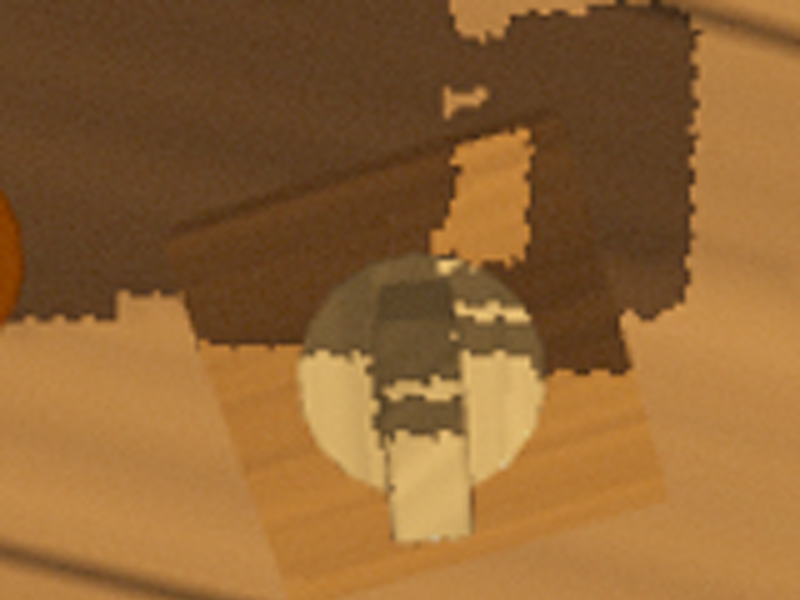

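Run:
```python
from h import *
c=bot.get_calibration("wrist"); s=dict(np.load("s2.npz"))
f=lambda x,y:((x+.5)/5-.5+237,(y+.5)/5-.5+110)
def P(n,px,z): p=onz(c,px,z,s); print(n,np.round(px,1),p.round(4)); return p[:2]
T=np.array([P("t",f(*q),.086) for q in [(375,318),(463,318),(472,538),(391,541)]])
print(T.mean(0),[np.linalg.norm(T[i]-T[i-1]).round(4) for i in range(4)],[np.degrees(np.arctan2(*(T[i]-T[i-1])[::-1])).round(2) for i in range(4)])
F=np.array([P("f",f(*q),.042) for q in [(299,375),(546,375),(422,253),(422,497)]])
print((F[0]+F[1])/2,np.linalg.norm(F[0]-F[1]),(F[2]+F[3])/2,np.linalg.norm(F[2]-F[3]))
```

```text
t [311.6 173.2] [0.4997 0.2029 0.086 ]
t [329.2 173.2] [0.4958 0.2187 0.086 ]
t [331.  217.2] [0.537  0.2312 0.086 ]
t [314.8 217.8] [0.5413 0.2162 0.086 ]
[0.51845178 0.21724203] [np.float64(0.0437), np.float64(0.0163), np.float64(0.0431), np.float64(0.0156)] [np.float64(-162.29), np.float64(103.97), np.float64(16.85), np.float64(-73.86)]
f [296.4 184.6] [0.5245 0.1913 0.042 ]
f [345.8 184.6] [0.5116 0.2431 0.042 ]
f [321.  160.2] [0.4923 0.2106 0.042 ]
f [321. 209.] [0.5449 0.2238 0.042 ]
[0.51807234 0.21720494] 0.053355913996294906 [0.51862783 0.21721327] 0.0542078668102433
```

```bash
python3 -c "
from h import *
plan([.5184,.2172,.05],197.1)"
```

```text
tool delta mm [ -1.45   4.91 150.59] yaw -165.98 pos [0.5181 0.2121 0.2006] z [ 3.e-04 -1.e-04 -1.e+00] j7 0.871 clock 5.75
rot tool [-0.0002  0.0002 -0.0538]
```

```bash
python3 -m handwheel '[[[-0.0015,0.0049,0,0,0,0],[0,0,0.02,0,0,-0.054],[0,0,0.03,0,0,0],[0,0,0.03,0,0,0],[0,0,0.03,0,0,0],[0,0,0.02,0,0,0],[0,0,0.012,0,0,0],[0,0,0.0086,0,0,0],[0,0,0,0,0,0],[0,0,0,0,0,0]]]'
python3 - <<'E'
from h import *
s=plan([.5184,.2172,.05],197.1)
im=bot.get_image("wrist")[:,:,::-1]
cv2.imwrite("pics/wrist3.png",im)
E
```

```text
clock: 6.75
tool_pos: [0.519, 0.2178, 0.0507]
orientation: [-0.47, 3.105, 0.001]
wrist_force: [0.1, 0.3, 0.5]
grip_width: 0.0928
tool delta mm [ 0.71 -0.38  0.71] yaw -162.8 pos [0.519  0.2178 0.0507] z [ 1.4e-03  9.0e-04 -1.0e+00] j7 0.743 clock 6.75
rot tool [0.0005 0.0016 0.0017]
```

View pics/wrist3.png

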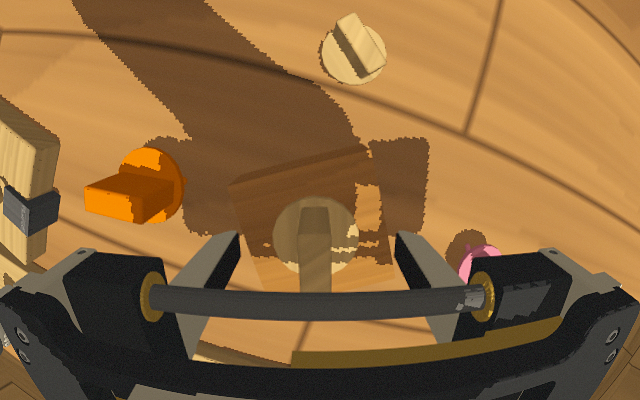

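The paddle (columns 300–331) sits midway between the fingers (240–395), so I'll close and lift.

```bash
python3 -m handwheel '[[[0,0,0,0,0,0],[0,0,0,0,0,0],[0,0,0,0,0,0],[0,0,0,0,0,0],[0,0,0,0,0,0],[0,0,0,0,0,0],[0,0,0,0,0,0],[0,0,0,0,0,0],[0,0,0,0,0,0],[0,0,0,0,0,0]]]' -1 30
python3 -m handwheel '[[[0,0,-0.01,0,0,0],[0,0,-0.02,0,0,0],[0,0,-0.03,0,0,0],[0,0,-0.03,0,0,0],[0,0,-0.03,0,0,0],[0,0,-0.02,0,0,0],[0,0,-0.01,0,0,0],[0,0,0,0,0,0],[0,0,0,0,0,0]]]'
python3 - <<'E'
from h import *
s=plan([.554,-.1892,.2],168.3)
print(np.round(s["joint_positions"],3))
np.savez("s4.npz",**s)
im=bot.get_image("wrist")[:,:,::-1]
cv2.imwrite("pics/wrist4.png",im)
cv2.imwrite("pics/w4z.png",cv2.resize(im[180:330,217:417],None,fx=4,fy=4,interpolation=cv2.INTER_CUBIC)[:600])
im=bot.get_image("scene")[:,:,::-1]
cv2.imwrite("pics/scene4.png",im)
E
```

```text
clock: 7.8
tool_pos: [0.5184, 0.2172, 0.0499]
orientation: [0.47, -3.106, -0.0]
wrist_force: [-0.3, 0.3, 0.2]
grip_width: 0.0178
clock: 8.7
tool_pos: [0.518, 0.2166, 0.1991]
orientation: [0.47, -3.105, 0.001]
wrist_force: [-0.1, -0.1, -1.2]
grip_width: 0.0157
tool delta mm [  85.6  -398.31   -0.49] yaw -162.8 pos [0.518  0.2166 0.1991] z [-0.0012 -0.001  -1.    ] j7 0.91 clock 8.7
rot tool [-0.001  -0.0012  0.5044]
[ 0.102  0.638 -0.89   1.694  0.552  1.082  0.91 ]
```

View pics/wrist4.png

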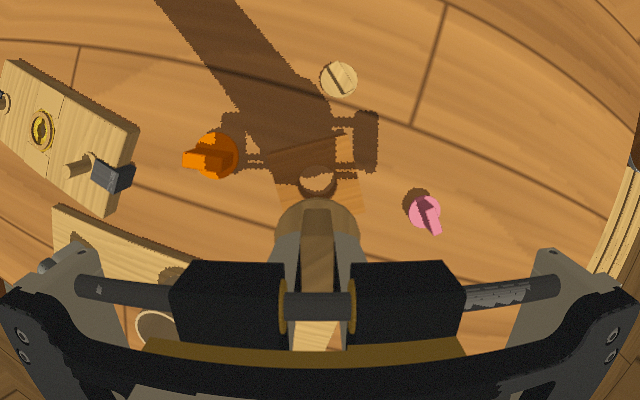

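View pics/scene4.png

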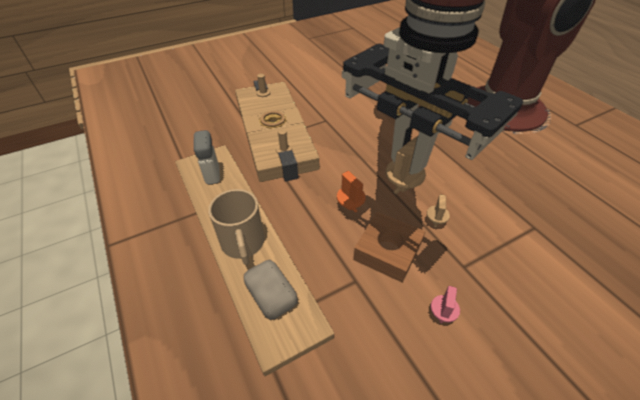

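View pics/w4z.png

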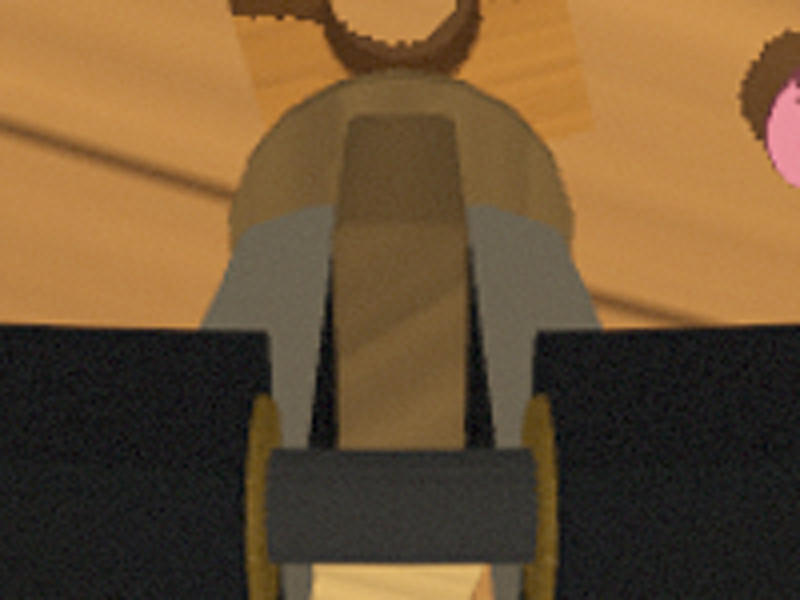

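```bash
cat >> h.py <<'E'
def ontool(cal,px,zt):
    s={"orientation":[0,0,0],"tool_pos":[0,0,0]}
    return onz(cal,px,zt,s)
E
python3 - <<'E'
from h import *
c=bot.get_calibration("wrist")
f=lambda x,y:((x+.5)/4-.5+217,(y+.5)/4-.5+180)
for n,q,z in [("flange front",(403,72),.0079),("flange L",(230,215),.0079),("R",(573,215),.0079),("padL",(335,222),-.0361),("padR",(469,222),-.0361),("padbaseL",(348,116),.0079),("padbaseR",(455,116),.0079)]: print(n,(ontool(c,f(*q),z)*1000).round(2))
E
```

```text
flange front [26.84  0.72  7.9 ]
flange L [  4.18 -25.7    7.9 ]
R [ 4.12 26.68  7.9 ]
padL [ 21.56  -7.09 -36.1 ]
padR [ 21.54   8.15 -36.1 ]
padbaseL [20.09 -7.4   7.9 ]
padbaseR [20.08  8.4   7.9 ]
```

```bash
python3 -m handwheel '[[[0.007,-0.0332,0,0,0,0],[0.007,-0.0332,0,0,0,0],[0.007,-0.0332,0,0,0,0],[0.007,-0.0332,0,0,0,0],[0.007,-0.0332,0,0,0,0],[0.007,-0.0332,0,0,0,0],[0.007,-0.0332,0,0,0,0],[0.007,-0.0332,0,0,0,0],[0.007,-0.0332,0,0,0,0],[0.007,-0.0332,0,0,0,0],[0.007,-0.0332,0,0,0,0],[0.0086,-0.0331,0,0,0,0],[0,0,0,0,0,0.1],[0,0,0,0,0,0.1],[0,0,0,0,0,0.1],[0,0,0,0,0,0.1],[0,0,0,0,0,0.104],[0,0,0,0,0,0],[0,0,0,0,0,0],[0,0,0,0,0,0]]]'
python3 - <<'E'
from h import *
s=plan([.5537,-.1896,.1],168.3)
print(np.round(s["joint_positions"],3),s["wrist_force"])
E
```

```text
clock: 10.8
tool_pos: [0.5542, -0.1886, 0.1993]
orientation: [-0.317, -3.125, -0.001]
wrist_force: [0.6, 0.1, -1.9]
grip_width: 0.0159
tool delta mm [ 0.22 -1.15 99.32] yaw 168.41 pos [ 0.5542 -0.1886  0.1993] z [-9.e-04  5.e-04 -1.e+00] j7 1.197 clock 10.8
rot tool [ 0.0003 -0.001   0.002 ]
[ 0.76   0.643 -0.79   1.628  0.502  1.085  1.197] [ 0.61681449  0.0936529  -1.85047319]
```

```bash
python3 -m handwheel '[[[0.0002,-0.0012,0.02,0,0,0.002],[0,0,0.03,0,0,0],[0,0,0.03,0,0,0],[0,0,0.019,0,0,0],[0,0,0,0,0,0],[0,0,0,0,0,0],[0,0,0,0,0,0]]]'
python3 - <<'E'
from h import *
s=plan([.5537,-.1896,.1],168.3); np.savez("s5.npz",**s)
print(s["wrist_force"])
im=bot.get_image("wrist")[:,:,::-1]
cv2.imwrite("pics/wrist5.png",im)
cv2.imwrite("pics/w5z.png",cv2.resize(im[120:270,217:417],None,fx=4,fy=4,interpolation=cv2.INTER_CUBIC)[:600])
im=bot.get_image("scene")[:,:,::-1]
cv2.imwrite("pics/s5z.png",cv2.resize(im[60:180,210:350],None,fx=5,fy=5,interpolation=cv2.INTER_CUBIC)[:600])
E
```

```text
clock: 11.5
tool_pos: [0.5552, -0.1897, 0.1023]
orientation: [0.322, 3.122, 0.0]
wrist_force: [-0.2, 0.3, -1.5]
grip_width: 0.0159
tool delta mm [ 1.45 -0.23  2.25] yaw 168.23 pos [ 0.5552 -0.1897  0.1023] z [ 2.7e-03 -2.0e-04 -1.0e+00] j7 1.105 clock 11.5
rot tool [ 0.0004  0.0027 -0.0013]
[-0.17063701  0.27638845 -1.53169342]
```

View pics/w5z.png

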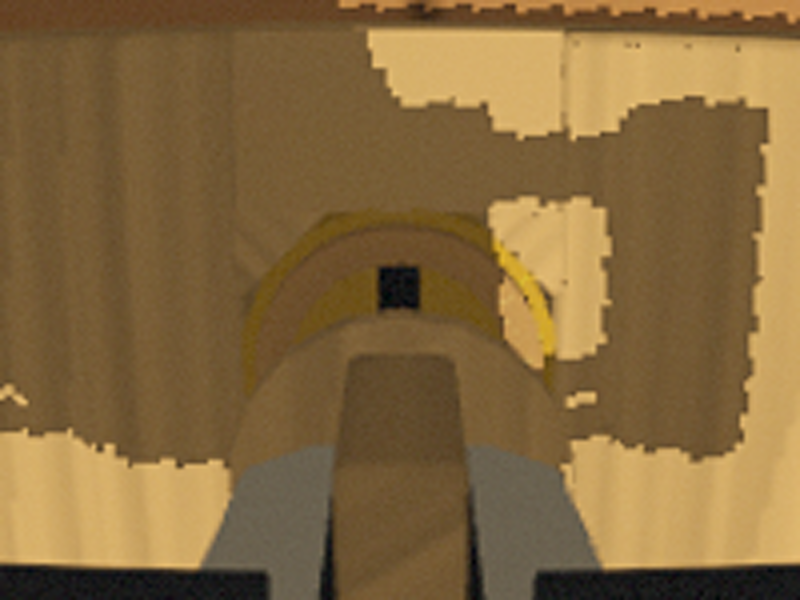

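View pics/s5z.png

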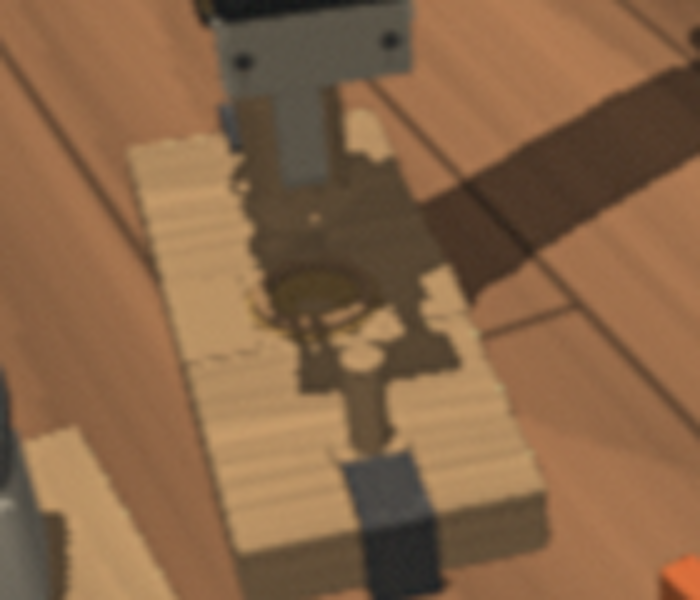

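Run:
```python
from h import *
c=bot.get_calibration("wrist"); s=dict(np.load("s5.npz")); Rt=R.from_rotvec(s["orientation"])
f=lambda x,y:((x+.5)/4-.5+217,(y+.5)/4-.5+120)
for n,q,z in [("slot endL",(378,266),.036),("slot endR",(420,266),.036),("slotL",(378,308),.036),("slotR",(420,308),.036),("ringL",(247,375),.036),("ringR",(556,375),.036),("ringT",(399,212),.036)]: 
    p=onz(c,f(*q),z,s);print(n,p.round(4),(Rt.inv().apply(p-s["tool_pos"])*1000).round(2))
for n,q in [("flange front",(403,318)),("padbaseL",(348,355)),("padbaseR",(455,355))]: print(n,(ontool(c,f(*q),.0079)*1000).round(2))
plan([.5537,-.1896,.1],168.3)
```

```text
slot endL [ 0.5351 -0.1896  0.036 ] [19.85 -4.06 66.2 ]
slot endR [ 0.5367 -0.1817  0.036 ] [19.84  4.05 66.2 ]
slotL [ 0.5433 -0.1914  0.036 ] [11.43 -4.1  66.22]
slotR [ 0.545  -0.1834  0.036 ] [11.42  4.08 66.22]
ringL [ 0.5515 -0.2198  0.036 ] [ -2.4  -30.29  66.25]
ringR [ 0.5641 -0.1596  0.036 ] [-2.46 31.22 66.27]
ringT [ 0.5255 -0.1835  0.036 ] [3.047e+01 1.000e-02 6.617e+01]
flange front [26.18  0.7   7.9 ]
padbaseL [20.5  -7.42  7.9 ]
padbaseR [20.49  8.38  7.9 ]
tool delta mm [ 1.29 -0.11  2.28] yaw 168.22 pos [ 0.555  -0.1898  0.1023] z [ 2.6e-03 -5.0e-04 -1.0e+00] j7 1.105 clock 11.6
rot tool [ 0.      0.0027 -0.0014]
```

```bash
python3 -m handwheel '[[[0.0003,-0.0002,0.005,0,0,-0.001],[0,0,0.01,0,0,0],[0,0,0.005,0,0,0],[0,0,0,0,0,0],[0,0,0,0,0,0],[0,0,0,0,0,0],[0,0,0,0,0,0]]]'
python3 - <<'E'
from h import *
s=plan([.5547,-.19,.08],168.3); np.savez("s6.npz",**s)
print(s["wrist_force"],s["moment"])
im=bot.get_image("wrist")[:,:,::-1]
cv2.imwrite("pics/w6z.png",cv2.resize(im[120:270,217:417],None,fx=4,fy=4,interpolation=cv2.INTER_CUBIC)[:600])
E
```

```text
clock: 12.3
tool_pos: [0.5539, -0.1898, 0.0811]
orientation: [0.321, 3.125, 0.0]
wrist_force: [0.4, 0.7, -1.1]
grip_width: 0.0158
tool delta mm [-0.78 -0.02  1.14] yaw 168.27 pos [ 0.5539 -0.1898  0.0811] z [ 6.e-04 -0.e+00 -1.e+00] j7 1.085 clock 12.3
rot tool [ 0.0001  0.0006 -0.0005]
[ 0.40549733  0.6777102  -1.10784744] [ 0.05148291 -0.15703942  0.03930273]
```

View pics/w6z.png

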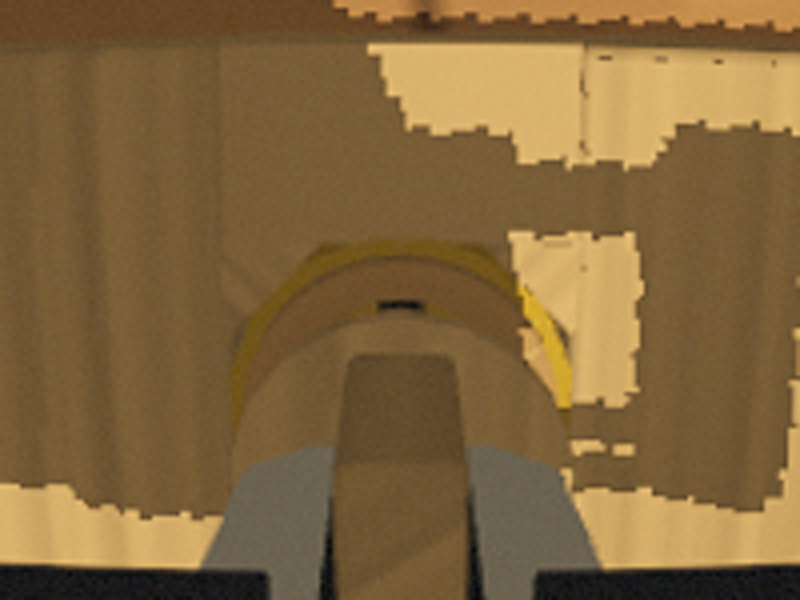

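Run:
```python
from h import *
c=bot.get_calibration("wrist"); s=dict(np.load("s6.npz")); Rt=R.from_rotvec(s["orientation"])
f=lambda x,y:((x+.5)/4-.5+217,(y+.5)/4-.5+120)
for n,q,z in [("slot endL",(378,300),.036),("slot endR",(424,300),.036),("ringL",(234,410),.036),("ringR",(572,410),.036),("ringT",(399,240),.036)]: 
    p=onz(c,f(*q),z,s);print(n,p.round(4),(Rt.inv().apply(p-s["tool_pos"])*1000).round(2))
plan([.5547,-.19,.08],168.3)
```

```text
slot endL [ 0.5348 -0.1896  0.036 ] [18.78 -3.68 45.13]
slot endR [ 0.5365 -0.1816  0.036 ] [18.77  4.46 45.13]
ringL [ 0.5498 -0.2198  0.036 ] [ -2.03 -30.17  45.14]
ringR [ 0.5624 -0.1593  0.036 ] [-2.08 31.65 45.14]
ringT [ 0.525  -0.1837  0.036 ] [29.64  0.05 45.12]
tool delta mm [-0.79  0.01  1.12] yaw 168.27 pos [ 0.5539 -0.1898  0.0811] z [ 6.e-04 -0.e+00 -1.e+00] j7 1.085 clock 12.35
rot tool [ 0.0001  0.0006 -0.0005]
```

```bash
python3 -m handwheel '[[[-0.0008,0,0,0,0,0],[0,0,0.002,0,0,0],[0,0,0.002,0,0,0],[0,0,0,0,0,0],[0,0,0,0,0,0],[0,0,0,0,0,0]]]'
python3 - <<'E'
from h import *
s=plan([.5547,-.19,.056],168.3)
print(s["wrist_force"],s["moment"])
E
python3 -m handwheel '[[[0,0,0.001,0,0,0],[0,0,0.001,0,0,0],[0,0,0.001,0,0,0],[0,0,0.001,0,0,0],[0,0,0,0,0,0],[0,0,0,0,0,0]]]'
python3 - <<'E'
from h import *
s=plan([.5547,-.19,.056],168.3)
print(s["wrist_force"],s["moment"])
E
```

```text
clock: 12.95
tool_pos: [0.5545, -0.19, 0.0769]
orientation: [-0.321, -3.125, -0.0]
wrist_force: [-0.6, -0.1, -0.4]
grip_width: 0.0161
tool delta mm [-0.23  0.05 20.88] yaw 168.27 pos [ 0.5545 -0.19    0.0769] z [ 0.e+00  1.e-04 -1.e+00] j7 1.082 clock 12.95
rot tool [ 0.0001 -0.     -0.0005]
[-0.55977614 -0.07275859 -0.4380244 ] [ 0.02072577 -0.14851494 -0.02114375]
clock: 13.55
tool_pos: [0.5545, -0.19, 0.0729]
orientation: [0.321, 3.125, 0.0]
wrist_force: [0.7, 0.8, -0.5]
grip_width: 0.0158
tool delta mm [-0.22  0.05 16.85] yaw 168.27 pos [ 0.5545 -0.19    0.0729] z [ 0.e+00  1.e-04 -1.e+00] j7 1.078 clock 13.55
rot tool [ 0.0001  0.     -0.0005]
[ 0.72434093  0.77204497 -0.4636468 ] [ 0.05195976 -0.15885529 -0.0210145 ]
```

```bash
python3 -m handwheel '[[[0,0,0.002,0,0,0],[0,0,0.002,0,0,0],[0,0,0.002,0,0,0],[0,0,0.002,0,0,0],[0,0,0,0,0,0],[0,0,0,0,0,0]]]'
python3 - <<'E'
from h import *
s=plan([.5547,-.19,.056],168.3)
print(s["wrist_force"],s["moment"])
E
python3 -m handwheel '[[[0,0,0.001,0,0,0],[0,0,0.001,0,0,0],[0,0,0.001,0,0,0],[0,0,0.001,0,0,0],[0,0,0.001,0,0,0],[0,0,0.001,0,0,0],[0,0,0,0,0,0],[0,0,0,0,0,0]]]'
python3 - <<'E'
from h import *
s=plan([.5547,-.19,.056],168.3)
print(s["wrist_force"],s["moment"])
E
```

```text
clock: 14.15
tool_pos: [0.5545, -0.19, 0.0648]
orientation: [-0.321, -3.125, -0.0]
wrist_force: [0.3, 0.1, -1.2]
grip_width: 0.0164
tool delta mm [-0.24  0.03  8.8 ] yaw 168.27 pos [ 0.5545 -0.19    0.0648] z [-1.e-04  1.e-04 -1.e+00] j7 1.07 clock 14.15
rot tool [ 0.0001 -0.0001 -0.0005]
[ 0.28075437  0.0773449  -1.20270909] [ 0.07818109 -0.15077634  0.03408545]
clock: 14.95
tool_pos: [0.5544, -0.19, 0.0588]
orientation: [-0.321, -3.125, -0.0]
wrist_force: [0.2, -0.5, -0.1]
grip_width: 0.0156
tool delta mm [-0.24  0.07  2.83] yaw 168.27 pos [ 0.5544 -0.19    0.0588] z [-0.e+00  1.e-04 -1.e+00] j7 1.064 clock 14.95
rot tool [ 0.0001 -0.0001 -0.0005]
[ 0.20869542 -0.4862849  -0.08256646] [ 0.00526045 -0.19635474  0.02287245]
```

```bash
for i in 1 2 3; do python3 -m handwheel '[[[0,0,0.001,0,0,0],[0,0,0,0,0,0],[0,0,0,0,0,0]]]' | egrep "pos|force"; done
```

```text
tool_pos: [0.5544, -0.19, 0.0578]
wrist_force: [-0.2, 0.0, 0.4]
tool_pos: [0.5545, -0.19, 0.0568]
wrist_force: [0.3, -0.1, -0.8]
tool_pos: [0.5545, -0.19, 0.0558]
wrist_force: [0.4, -0.1, -0.4]
```

```bash
for i in 1 2 3 4; do python3 -m handwheel '[[[0,0,0.0005,0,0,0],[0,0,0,0,0,0]]]' | egrep "pos|force"; done
```

```text
tool_pos: [0.5545, -0.1901, 0.0554]
wrist_force: [-0.1, 0.7, -0.6]
tool_pos: [0.5545, -0.19, 0.0551]
wrist_force: [0.3, -0.4, 0.8]
tool_pos: [0.5546, -0.19, 0.0548]
wrist_force: [-1.3, -0.8, 3.6]
tool_pos: [0.5545, -0.1901, 0.0545]
wrist_force: [-2.4, 0.1, 6.0]
```

```bash
python3 -m handwheel '[[[0,0,-0.0006,0,0,0],[0,0,0,0,0,0],[0,0,0,0,0,0]]]'
cat > st.py <<'E'
from h import *
s=bot.sense();x=R.from_rotvec(s["orientation"]).as_matrix()
print("yaw %.2f z %.5f xy %s F %s M %s j %s t %.2f"%(np.degrees(np.arctan2(x[1,0],x[0,0])),s["tool_pos"][2],np.round(s["tool_pos"][:2],4),np.round(s["wrist_force"],2),np.round(s["moment"],3),np.round(s["joint_positions"],2),s["clock"]))
E
for i in 1 2 3; do python3 -m handwheel '[[[0,0,0,0,0,0]]]' >/dev/null; python3 st.py; done
```

```text
clock: 16.95
tool_pos: [0.5545, -0.19, 0.0547]
orientation: [0.321, 3.125, -0.0]
wrist_force: [-2.1, 0.7, 4.0]
grip_width: 0.016
yaw 168.27 z 0.05465 xy [ 0.5545 -0.19  ] F [-1.4  -0.65  4.52] M [0.053 0.251 0.083] j [ 0.69  0.81 -0.67  1.76  0.67  0.81  1.06] t 17.05
yaw 168.27 z 0.05464 xy [ 0.5546 -0.19  ] F [-1.96 -0.35  5.92] M [0.049 0.272 0.038] j [ 0.69  0.81 -0.67  1.76  0.67  0.81  1.06] t 17.15
yaw 168.27 z 0.05463 xy [ 0.5545 -0.19  ] F [-1.11  0.25  4.59] M [ 0.038  0.226 -0.007] j [ 0.69  0.81 -0.67  1.76  0.67  0.81  1.06] t 17.25
```

```bash
python3 -m handwheel '[[[0.0002,0,-0.0003,0,0,0],[0,0,0,0,0,0],[0,0,0,0,0,0]]]'>/dev/null
for i in 1 2 3; do python3 -m handwheel '[[[0,0,0,0,0,0]]]' >/dev/null; python3 st.py; done
```

```text
yaw 168.27 z 0.05476 xy [ 0.5545 -0.19  ] F [-0.2   0.41  3.12] M [0.019 0.013 0.007] j [ 0.69  0.81 -0.67  1.77  0.67  0.81  1.06] t 17.65
yaw 168.27 z 0.05481 xy [ 0.5545 -0.19  ] F [-0.08 -0.7   3.75] M [-0.012 -0.013  0.08 ] j [ 0.69  0.81 -0.67  1.77  0.67  0.81  1.06] t 17.75
yaw 168.27 z 0.05483 xy [ 0.5545 -0.19  ] F [0.04 0.34 3.68] M [-0.043 -0.124 -0.023] j [ 0.69  0.81 -0.67  1.77  0.67  0.81  1.06] t 17.85
```

```bash
python3 -m handwheel '[[[0,0,-0.0003,0,0,0],[0,0,0,0,0,0],[0,0,0,0,0,0],[0,0,0,0,0,0]]]'>/dev/null
for i in 1 2 3; do python3 -m handwheel '[[[0,0,0,0,0,0]]]' >/dev/null; python3 st.py; done
echo turn; python3 -m handwheel '[[[0,0,0,0,0,0.029],[0,0,0,0,0,0.029],[0,0,0,0,0,0.029]]]'>/dev/null
for i in 1 2 3; do python3 -m handwheel '[[[0,0,0,0,0,0]]]' >/dev/null; python3 st.py; done
```

```text
yaw 168.27 z 0.05505 xy [ 0.5545 -0.19  ] F [ 1.09 -0.78  2.01] M [-0.039 -0.357 -0.008] j [ 0.69  0.81 -0.67  1.77  0.67  0.81  1.06] t 18.35
yaw 168.27 z 0.05506 xy [ 0.5545 -0.19  ] F [-0.09 -0.11  1.83] M [-0.029 -0.373  0.037] j [ 0.69  0.81 -0.67  1.77  0.67  0.81  1.06] t 18.45
yaw 168.27 z 0.05506 xy [ 0.5545 -0.19  ] F [ 1.19 -0.89  1.53] M [ 0.025 -0.425 -0.032] j [ 0.69  0.81 -0.67  1.77  0.67  0.81  1.06] t 18.55
turn
yaw 163.22 z 0.05502 xy [ 0.5539 -0.1898] F [0.34 0.52 1.95] M [ 0.008 -0.129 -0.059] j [ 0.68  0.8  -0.64  1.77  0.65  0.8   0.99] t 18.95
yaw 163.27 z 0.05499 xy [ 0.5539 -0.1899] F [0.1  0.47 1.92] M [ 0.052 -0.099 -0.048] j [ 0.68  0.8  -0.64  1.77  0.65  0.8   0.99] t 19.05
yaw 163.28 z 0.05497 xy [ 0.5539 -0.1899] F [-0.28 -0.39  2.24] M [ 0.062 -0.035 -0.02 ] j [ 0.68  0.8  -0.64  1.77  0.65  0.8   0.99] t 19.15
```

```bash
for k in 1 2 3; do python3 -m handwheel '[[[0,0,0,0,0,0.0291],[0,0,0,0,0,0.0291],[0,0,0,0,0,0.0291],[0,0,0,0,0,0],[0,0,0,0,0,0]]]'>/dev/null; python3 st.py; python3 -m handwheel '[[[0,0,0,0,0,0]]]' >/dev/null; python3 st.py;  done
```

```text
yaw 158.27 z 0.05504 xy [ 0.5542 -0.1899] F [-0.44 -0.45  0.79] M [ 0.121 -0.091  0.01 ] j [ 0.66  0.8  -0.62  1.77  0.63  0.79  0.92] t 19.65
yaw 158.27 z 0.05502 xy [ 0.5542 -0.19  ] F [-0.43  0.06  1.78] M [ 0.098 -0.072 -0.065] j [ 0.66  0.8  -0.62  1.77  0.63  0.79  0.92] t 19.75
yaw 153.27 z 0.05507 xy [ 0.5543 -0.1902] F [0.41 0.61 1.67] M [-0.011 -0.149 -0.023] j [ 0.65  0.79 -0.6   1.77  0.61  0.78  0.85] t 20.25
yaw 153.27 z 0.05507 xy [ 0.5543 -0.1901] F [ 0.6  -0.86  1.47] M [-0.07  -0.1   -0.019] j [ 0.65  0.79 -0.6   1.77  0.61  0.78  0.85] t 20.35
yaw 148.27 z 0.05507 xy [ 0.5543 -0.19  ] F [ 0.07 -0.31  1.82] M [-0.059 -0.132 -0.012] j [ 0.64  0.78 -0.57  1.77  0.59  0.77  0.78] t 20.85
yaw 148.28 z 0.05508 xy [ 0.5543 -0.1899] F [-0.44  0.1   1.23] M [-0.053 -0.111 -0.06 ] j [ 0.64  0.78 -0.57  1.77  0.59  0.77  0.78] t 20.95
```

```bash
for k in 1 2 3; do python3 -m handwheel '[[[0,0,0,0,0,0.0291],[0,0,0,0,0,0.0291],[0,0,0,0,0,0.0291],[0,0,0,0,0,0],[0,0,0,0,0,0]]]'>/dev/null; python3 st.py; python3 -m handwheel '[[[0,0,0,0,0,0]]]' >/dev/null; python3 st.py;  done
```

```text
yaw 143.27 z 0.05508 xy [ 0.5543 -0.1899] F [0.22 0.26 0.49] M [-0.051 -0.12  -0.011] j [ 0.63  0.78 -0.55  1.77  0.56  0.76  0.71] t 21.45
yaw 143.27 z 0.05508 xy [ 0.5543 -0.1899] F [-0.33 -0.14  1.06] M [ 0.065 -0.091 -0.09 ] j [ 0.63  0.78 -0.55  1.77  0.56  0.76  0.71] t 21.55
yaw 138.27 z 0.05509 xy [ 0.5543 -0.19  ] F [ 0.75 -1.53  1.59] M [-0.01  -0.117 -0.033] j [ 0.61  0.77 -0.53  1.77  0.54  0.75  0.64] t 22.05
yaw 138.27 z 0.05508 xy [ 0.5543 -0.19  ] F [-0.59 -0.55  1.85] M [ 0.063 -0.027 -0.005] j [ 0.61  0.77 -0.53  1.77  0.54  0.75  0.64] t 22.15
yaw 133.27 z 0.05509 xy [ 0.5543 -0.19  ] F [ 0.69 -0.06  1.15] M [-0.037 -0.03   0.002] j [ 0.6   0.77 -0.5   1.77  0.52  0.74  0.58] t 22.65
yaw 133.27 z 0.05509 xy [ 0.5543 -0.19  ] F [ 0.23 -0.13  0.85] M [-0.049 -0.105  0.029] j [ 0.6   0.77 -0.5   1.77  0.52  0.74  0.58] t 22.75
```

```bash
for k in 1 2; do python3 -m handwheel '[[[0,0,0,0,0,0.0291],[0,0,0,0,0,0.0291],[0,0,0,0,0,0.0291],[0,0,0,0,0,0],[0,0,0,0,0,0]]]'>/dev/null; python3 st.py; for j in 1 2; do python3 -m handwheel '[[[0,0,0,0,0,0]]]' >/dev/null; python3 st.py; done;  done
```

```text
yaw 128.26 z 0.05507 xy [ 0.5543 -0.19  ] F [-0.54  0.5   1.21] M [-0.047 -0.064 -0.039] j [ 0.59  0.76 -0.48  1.77  0.5   0.73  0.51] t 23.25
yaw 128.27 z 0.05507 xy [ 0.5543 -0.1899] F [0.25 0.14 1.24] M [ 0.055 -0.058 -0.006] j [ 0.59  0.76 -0.48  1.77  0.5   0.73  0.51] t 23.35
yaw 128.27 z 0.05508 xy [ 0.5543 -0.1899] F [-0.73  0.45  0.96] M [-0.036 -0.057 -0.02 ] j [ 0.59  0.76 -0.48  1.77  0.5   0.73  0.51] t 23.45
yaw 123.26 z 0.05507 xy [ 0.5543 -0.19  ] F [0.3  0.02 0.69] M [-0.045 -0.069 -0.015] j [ 0.57  0.76 -0.46  1.77  0.48  0.73  0.44] t 23.95
yaw 123.27 z 0.05505 xy [ 0.5543 -0.19  ] F [0.39 0.53 1.44] M [ 0.    -0.091 -0.021] j [ 0.57  0.76 -0.46  1.77  0.48  0.73  0.44] t 24.05
yaw 123.27 z 0.05506 xy [ 0.5543 -0.19  ] F [-0.62  0.68  1.83] M [-0.022 -0.067  0.005] j [ 0.57  0.76 -0.46  1.77  0.48  0.73  0.44] t 24.15
```

```bash
for k in 1 2; do python3 -m handwheel '[[[0,0,0,0,0,0.0291],[0,0,0,0,0,0.0291],[0,0,0,0,0,0.0291],[0,0,0,0,0,0],[0,0,0,0,0,0]]]'>/dev/null; python3 st.py; for j in 1 2; do python3 -m handwheel '[[[0,0,0,0,0,0]]]' >/dev/null; python3 st.py; done;  done
```

```text
yaw 118.27 z 0.05507 xy [ 0.5545 -0.1898] F [ 0.63 -0.29 -1.15] M [ 0.066 -0.324 -0.062] j [ 0.56  0.75 -0.43  1.77  0.45  0.72  0.38] t 24.65
yaw 118.26 z 0.05505 xy [ 0.5545 -0.1898] F [ 0.78  0.48 -0.14] M [ 0.051 -0.351 -0.022] j [ 0.56  0.75 -0.43  1.77  0.45  0.72  0.38] t 24.75
yaw 118.27 z 0.05505 xy [ 0.5545 -0.1898] F [ 1.62  0.33 -0.35] M [ 0.091 -0.391 -0.012] j [ 0.56  0.75 -0.43  1.77  0.45  0.72  0.38] t 24.85
yaw 113.26 z 0.05494 xy [ 0.5546 -0.1898] F [ 3.06  0.3  -2.72] M [ 0.169 -0.77  -0.029] j [ 0.54  0.75 -0.41  1.77  0.43  0.71  0.31] t 25.35
yaw 113.26 z 0.05493 xy [ 0.5546 -0.1897] F [ 2.47  1.45 -2.98] M [ 0.141 -0.886  0.012] j [ 0.54  0.75 -0.41  1.77  0.43  0.71  0.31] t 25.45
yaw 113.27 z 0.05497 xy [ 0.5546 -0.1898] F [ 3.2   0.89 -4.4 ] M [ 0.2   -0.877 -0.057] j [ 0.54  0.75 -0.41  1.77  0.43  0.71  0.31] t 25.55
```

```bash
python3 -m handwheel '[[[0,0.0002,0.0003,0,0,0],[0,0,0,0,0,0],[0,0,0,0,0,0],[0,0,0,0,0,0]]]'>/dev/null; for j in 1 2 3; do python3 -m handwheel '[[[0,0,0,0,0,0]]]' >/dev/null; python3 st.py; done
```

```text
yaw 113.27 z 0.05492 xy [ 0.5546 -0.1897] F [ 3.41  1.23 -2.06] M [ 0.29  -0.757  0.012] j [ 0.54  0.75 -0.41  1.77  0.43  0.71  0.31] t 26.05
yaw 113.27 z 0.05492 xy [ 0.5546 -0.1898] F [ 1.9   1.34 -2.34] M [ 0.296 -0.761  0.015] j [ 0.54  0.75 -0.41  1.77  0.43  0.71  0.31] t 26.15
yaw 113.27 z 0.05488 xy [ 0.5546 -0.1898] F [ 3.21  0.52 -1.1 ] M [ 0.295 -0.774 -0.035] j [ 0.54  0.75 -0.41  1.77  0.43  0.71  0.31] t 26.25
```

```bash
for k in 1 2; do python3 -m handwheel '[[[0,0.00005,0.00008,0,0,0.028],[0,0.00005,0.00008,0,0,0.028],[0,0,0.00008,0,0,0.028],[0,0,0,0,0,0],[0,0,0,0,0,0],[0,0,0,0,0,0]]]'>/dev/null; python3 st.py; for j in 1 2; do python3 -m handwheel '[[[0,0,0,0,0,0]]]' >/dev/null; python3 st.py; done;  done
```

```text
yaw 108.44 z 0.05469 xy [ 0.5546 -0.1898] F [2.61 1.07 0.27] M [ 0.346 -0.641  0.001] j [ 0.53  0.75 -0.39  1.77  0.41  0.7   0.24] t 26.85
yaw 108.44 z 0.05467 xy [ 0.5546 -0.1898] F [1.94 1.25 2.14] M [ 0.352 -0.752  0.053] j [ 0.53  0.75 -0.39  1.77  0.41  0.7   0.24] t 26.95
yaw 108.44 z 0.05467 xy [ 0.5547 -0.1898] F [2.35 0.8  0.83] M [ 0.359 -0.642 -0.002] j [ 0.53  0.75 -0.39  1.77  0.41  0.7   0.24] t 27.05
yaw 103.63 z 0.05447 xy [ 0.5547 -0.1899] F [3.3  1.23 3.31] M [ 0.245 -0.586  0.011] j [ 0.52  0.74 -0.36  1.77  0.38  0.7   0.18] t 27.65
yaw 103.63 z 0.05446 xy [ 0.5548 -0.1899] F [2.16 0.64 3.18] M [ 0.332 -0.615  0.121] j [ 0.52  0.74 -0.36  1.77  0.38  0.7   0.18] t 27.75
yaw 103.64 z 0.05444 xy [ 0.5548 -0.1899] F [2.03 1.73 3.25] M [ 0.249 -0.566  0.031] j [ 0.52  0.74 -0.36  1.77  0.38  0.7   0.18] t 27.85
```

```bash
for k in 1 2; do python3 -m handwheel '[[[0,0.00005,0.00003,0,0,0.028],[0,0.00005,0.00003,0,0,0.028],[0,0,0.00003,0,0,0.028],[0,0,0,0,0,0],[0,0,0,0,0,0],[0,0,0,0,0,0]]]'>/dev/null; python3 st.py; for j in 1 2; do python3 -m handwheel '[[[0,0,0,0,0,0]]]' >/dev/null; python3 st.py; done;  done
```

```text
yaw 98.81 z 0.05426 xy [ 0.5548 -0.19  ] F [ 2.31 -0.29  3.22] M [ 0.189 -0.628  0.106] j [ 0.5   0.74 -0.34  1.77  0.36  0.69  0.12] t 28.45
yaw 98.82 z 0.05428 xy [ 0.5549 -0.1899] F [3.26 1.26 4.02] M [ 0.123 -0.657  0.126] j [ 0.5   0.74 -0.34  1.77  0.36  0.69  0.12] t 28.55
yaw 98.82 z 0.05424 xy [ 0.5549 -0.1899] F [2.08 0.74 3.76] M [ 0.179 -0.643  0.095] j [ 0.5   0.74 -0.34  1.77  0.36  0.69  0.12] t 28.65
yaw 94.00 z 0.05409 xy [ 0.5549 -0.1899] F [ 2.64 -0.12  3.94] M [-0.038 -0.715  0.142] j [ 0.49  0.74 -0.32  1.77  0.34  0.69  0.06] t 29.25
yaw 94.00 z 0.05409 xy [ 0.5549 -0.1899] F [3.09 0.66 3.55] M [ 0.009 -0.737  0.104] j [ 0.49  0.74 -0.32  1.77  0.34  0.69  0.06] t 29.35
yaw 94.01 z 0.05411 xy [ 0.5549 -0.1899] F [ 3.14 -0.22  3.63] M [-0.065 -0.833  0.128] j [ 0.49  0.74 -0.32  1.77  0.34  0.69  0.06] t 29.45
```

```bash
python3 -m handwheel '[[[0,0.0002,-0.0002,0,0,0],[0,0,0,0,0,0],[0,0,0,0,0,0],[0,0,0,0,0,0],[0,0,0,0,0,0]]]'>/dev/null; for j in 1 2 3; do python3 -m handwheel '[[[0,0,0,0,0,0]]]' >/dev/null; python3 st.py; done
```

```text
yaw 94.01 z 0.05416 xy [ 0.5549 -0.1899] F [ 2.09 -0.98  1.46] M [-0.136 -0.795  0.111] j [ 0.49  0.74 -0.32  1.77  0.34  0.69  0.06] t 30.05
yaw 94.01 z 0.05417 xy [ 0.5549 -0.19  ] F [2.85 0.13 0.43] M [-0.174 -0.865  0.121] j [ 0.49  0.74 -0.32  1.77  0.34  0.69  0.06] t 30.15
yaw 94.01 z 0.05416 xy [ 0.5549 -0.1899] F [ 2.18 -1.    0.25] M [-0.157 -0.776  0.116] j [ 0.49  0.74 -0.32  1.77  0.34  0.69  0.06] t 30.25
```

```bash
python3 -m handwheel '[[[0,0,0,0,0,0],[0,0,0,0,0,0],[0,0,0,0,0,0],[0,0,0,0,0,0],[0,0,0,0,0,0],[0,0,0,0,0,0]]]' 0.3; python3 st.py
python3 - <<'E'
from h import *
im=bot.get_image("wrist")[:,:,::-1]
cv2.imwrite("pics/wrist7.png",im)
E
```

```text
clock: 30.85
tool_pos: [0.5548, -0.1897, 0.0542]
orientation: [-2.142, -2.297, 0.0]
wrist_force: [-0.0, -0.8, 0.1]
grip_width: 0.0581
yaw 94.01 z 0.05425 xy [ 0.5548 -0.1897] F [-0.04 -0.83  0.12] M [-0.034 -0.038 -0.025] j [ 0.49  0.74 -0.32  1.77  0.34  0.69  0.06] t 30.85
```

View pics/wrist7.png

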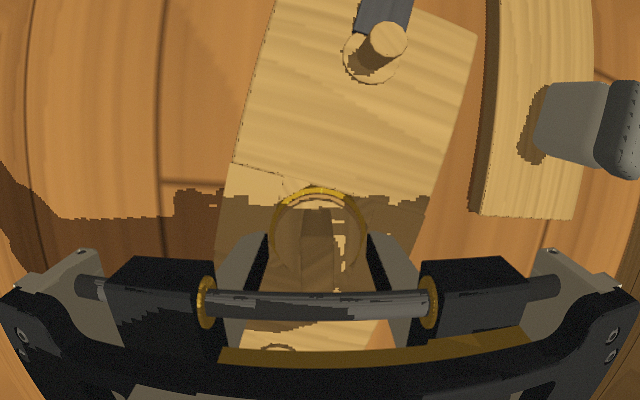

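The fingers are clear of the paddle (columns 300–333). I'll lift straight up and check the peg's angle.

```bash
python3 -m handwheel '[[[0,0,-0.005,0,0,0],[0,0,-0.01,0,0,0],[0,0,-0.02,0,0,0],[0,0,-0.03,0,0,0],[0,0,-0.03,0,0,0],[0,0,-0.03,0,0,0],[0,0,-0.02,0,0,0],[0,0,0,0,0,0],[0,0,0,0,0,0],[0,0,0,0,0,0]]]'; python3 st.py
python3 - <<'E'
from h import *
s=bot.sense(); np.savez("s8.npz",**s)
im=bot.get_image("wrist")[:,:,::-1]
cv2.imwrite("pics/wrist8.png",im)
cv2.imwrite("pics/w8z.png",cv2.resize(im[110:250,237:397],None,fx=5,fy=5,interpolation=cv2.INTER_CUBIC)[:600])
cv2.imwrite("pics/scene8.png",bot.get_image("scene")[:,:,::-1])
E
```

```text
clock: 31.9
tool_pos: [0.554, -0.1897, 0.1981]
orientation: [-2.141, -2.296, 0.002]
wrist_force: [0.4, -0.1, -0.1]
grip_width: 0.0602
yaw 94.01 z 0.19813 xy [ 0.554  -0.1897] F [ 0.37 -0.11 -0.1 ] M [-0.067 -0.105  0.028] j [ 0.54  0.56 -0.39  1.64  0.24  1.    0.14] t 31.90
```

View pics/w8z.png

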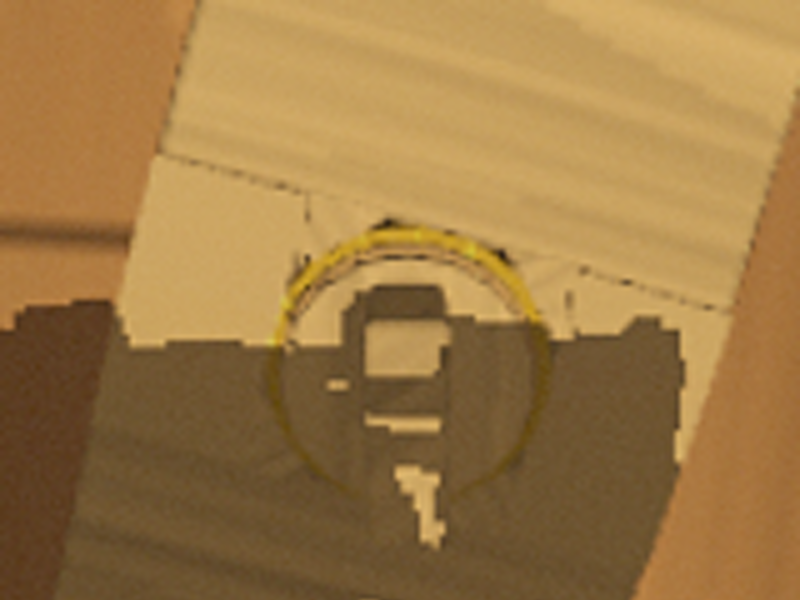

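View pics/scene8.png

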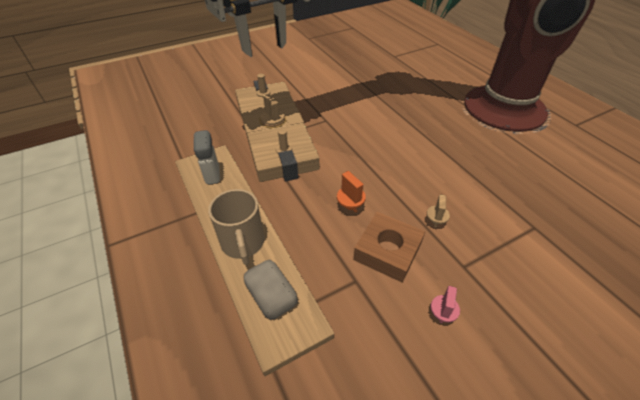

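Run:
```python
from h import *
c=bot.get_calibration("wrist"); s=dict(np.load("s8.npz"))
f=lambda x,y:((x+.5)/5-.5+237,(y+.5)/5-.5+110)
q=[(365,320),(447,320),(443,547),(370,547)]
T=np.array([onz(c,f(*p),.0895,s)[:2] for p in q])
print(T.mean(0).round(4),[np.linalg.norm(T[i]-T[i-1]).round(4) for i in range(4)],[np.degrees(np.arctan2(*(T[i]-T[i-1])[::-1])).round(1) for i in range(4)])
```

```text
[ 0.5544 -0.1899] [np.float64(0.0435), np.float64(0.0148), np.float64(0.0435), np.float64(0.0138)] [np.float64(94.8), np.float64(4.0), np.float64(-86.6), np.float64(-176.0)]
```

```bash
python3 -c "
from plant import bot
print(bot.sense()['clock'],bot.finish_job())"
```

```text
the job is handed in; nothing more can be done
32.0 None
```

The birch peg is in the bush, turned down on the washer and released. I handed the job in at 32 s of the 69 s allowed; no verdict is reported.

- **Insertion:** I gripped the peg from its block and lowered the lugs through the slots. The flange touched the washer about 5 mm above the bush mouth. Before turning, I pressed with up to about 6–7 N, then backed off to about 2 N.
- **Turn:** The peg turned freely for about 46 degrees, then the wrist force dropped, which I took as the bite (tool yaw about 121–123 degrees). I turned on to yaw 94.0, lowering the hand with the thread. That is 27–29 degrees past the bite, about 74 degrees from entry. Wrist force stayed within about 4–5 N throughout the turn.
- **Holding force:** I could not measure this directly after letting go. The peg sank about 1.15 mm from first contact, which suggests about 7 N on the washer.
- **Uncertainty on the bite:** My light downward push could have delayed the bite I felt. If so, the turn is nearer 35 degrees past it, still within the 18–42 degree range.
- **After release:** The wrist view shows the peg still at yaw about 94 degrees, within 1 mm of where I measured the bush. The gripper is clear, 0.14 m above its release height. In the scene view, the mug, the deodorant and the pumice stone look unmoved.
- **Disagreements:** My first bush position was about 1 mm off because I mistook a slot wall for its edge; I corrected it before lowering. During the turn a sideways force of 2–3 N stayed, and it vanished on release.

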